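# Run the insulation tester at 500 volts and keep the selector held

### The arm

A 6-joint arm with a two-finger parallel gripper is mounted at the origin on the work surface. World frame = base frame: x ahead of the robot, y to its left, z up, the work surface at z = 0. Lengths are in m, angles in rad, forces in N, time in s.
With the tool pointing down it reaches from about 0.35 to 0.875 m from the base axis. Payload 4.2 kg.
Tool frame: the origin (TCP) lies at the very end of the fingers, on their centre line; the grasp point (between the pads) lies 19 mm behind it; z points along the fingers, y is the direction in which the jaws open and shut (so a half turn about z gives the same grasp; the last joint's range is limited). The gripper opens to 85 mm and grips with 20 to 120 N. Pads are 22 mm wide; open, the fingers measure 114 mm over their backs; the gripper's body (76 mm by 85 mm) begins 54 mm behind the grasp point. The pads swing forward as they close: fully open they stand 13 mm farther back than shut.
Start: joints at [1.487, 0.385, 0.008, 0, -1.194, -0.259], TCP at [0.21, 0.589, 0.192] pointing down, gripper open.
Joint ranges: [-3.14, 3.14], [-1.21, 2.06], [-1.07, 1.41], [-3.16, 2.05], [-2.99, -0.16], [-3.1, 3.1]. Speed limits (rad/s): [2.79, 2.79, 3.14, 3.14, 3.14, 3.14].

### API

Orientations are given as a 3x3 rotation matrix whose columns are the frame's x, y, z axes.
In Python, from station import ctrl, camera, cut_out, place_of gives the robot as it stands.
- The arm moves only by the tool apply_moves, never from a script. Its argument "rows" is text: rows parted by semicolons, each of 6 numbers parted by spaces: the shift along the tool's x, y, z in mm, then the turn, a rotation vector about the tool's x, y, z in rad. A call has 1 to 5 rows; each row is the pose to reach, as a shift and turn from the pose measured when the call began, along the tool's axes at that moment; what a row does not reach only later rows make up. A row lasts 1/10 s, in which the tool goes at most 50 mm and 8.59 degrees, less where a joint would pass 70% of its speed; a pose out of reach is approached as far as the arm can. A call with a gripper value outside its range is refused whole. "claw" is the finger opening in mm, from 0 to 85.4, set as the call begins (left out, the last holds). The fingers move at their own pace and stop on an object; "newtons" is the grip in N (left out, the last holds). Time passes only in rows, so rows that repeat a pose let the fingers close. It gives the time, the measured TCP pose, the force and the opening at its end, in the units of the state.
- ctrl.observe(): the state, without advancing time (a new reading comes with each control period).
- camera(name): name is "scene" or "top" or "wrist"; returns a dict with "pixels" (480x640x3 uint8, red, green, blue), "range_z" (480x640 float32, m along the optical axis (not along the pixel's ray), 0 where there is no reading), "camera_matrix" (3x3 intrinsics, pixels), "dist" ([k1, k2, p1, p2, k3] as OpenCV has them; the pictures are not rectified), "R" (3x3) and "t" (3): a world point X has camera coordinates R X + t. Camera axes: x right, y down, z forward; pixel columns grow to the right and rows downward; lengths in m; the calibration is good to about 2 mm. A picture is of the moment at which its call begins.
- ctrl.close_job(): hands the job in, once; it reports no verdict.
Trained networks look in the newest picture that a camera, given by its name, has taken for a name from the list of things; names that differ only in an ending like _2 or _b are one class to them, and where a whole thing is asked for, a point or a joint stands for the part that bears it (a point fixed in the world has none). Each returns a list of dicts, best first, with "conf" (0 to 1); they miss things now and then, are a little off and sometimes report something else, mostly with a low value. They report only what shows in the picture. A call takes as long as a camera call. They do not tell look-alikes from the thing itself.
- cut_out(camera, label): "pixels" (480x640 bool, what is visible of it) and "rect" ([left, top, right, bottom] in pixels, round what is visible of it).
- place_of(camera, label): "pixel" ([column, row] in pixels: a listed point, or the origin of a listed thing).
The state is a dict: "t": time; "joint_positions": joint angles; "joint_vel": joint speeds; "joint_torque": joint torques, N m; "eef_pos": TCP position; "orientation": TCP orientation; "force": force on the tool from outside, world axes, zero at the start; "wrist_torque": the same for the moment, N m; "gripper_width": finger opening in m.
Only numpy, scipy, OpenCV 4.12 (cv2) and the standard library are available. Lean on these libraries where they do the work, as an engineer would, in place of code of your own. Each camera call takes 0.05 s, during which the arm holds its last target. There are 200 camera calls.

### The job

Start the insulation tester's 500-volt output: first swing its carry handle, which was left leaning over the panel, back and down behind the case until it clicks home in its rear seat. Then turn the orange selector clockwise past its first two clicks to the third (the orange dot, 500 V) without running on to the fourth (red dot), and keep holding it there against its return spring: finish while still holding it. Leave the other things on the desk where they are.

Things in the scene. Friction and masses are not known exactly. Their poses are not given: they have to be found in the camera images.
- tester: Insulation tester lying panel up, fixed: yellow case 150 mm deep (its x), 200 mm wide (y). Origin: centre of its underside, on the desk; x points to its rear, away from the robot, y to the left, z up. Black panel flat at 92 mm height; meter, 4 mm proud, on its rear half (x 8 to 66, y -53 to 81 mm); three terminals 5 mm high at y = -74 mm. Selector axis at x = -38 mm, y = 0
- handle_hinge (a point): Middle of the carry handle's pivot axis (along the tester's y): 60 mm above the desk, inside the case, straight above the tester's origin; its axes are the tester's. The handle is a U-shaped bail: two flat steel arms beside the case (outside faces at y = +-115 mm) and a grip bar 110 mm from this axis
- carry_handle (a joint): Handle angle, rad: 0 = straight up, negative = leaning to the robot, positive = swung to the rear. Starts at -0.5 to -0.1, over the selector. Stiff pivot (0.22 N m friction): stays where left. A sprung ball seats it at 1.70 (grip then 109 mm behind the pivot, 46 mm above the desk); the click is felt from 1.30, its crest is at 1.50, and crossing takes 0.4 N m (4 N at the grip). Stop 1.76; seated means over 1.62
- handle_grip (a point): Middle of the handle's grip, on its axis: dark round sleeve, 20 mm diameter, 140 mm long, parallel to the tester's y, with a 12 mm steel bar beyond it on each side. At handle angle q it lies in the tester's frame at x = 110 mm * sin q, y = 0, height 60 mm + 110 mm * cos q
- selector (a joint): Selector angle, rad, growing clockwise from above: 0 = rest (white dot). Clicks at 0.38 (green dot), 0.76 (yellow), 1.14 (orange: third, 500 V) and 1.52 (red: fourth), crests midway between, stop 1.56. Let go, it springs back all the way to rest from anywhere: 0.08 N m at rest, 0.16 N m at the third click, plus up to 0.07 N m to cross a click
- selector_grip (a point): On the selector's vertical axis, 112 mm above the desk, inside its orange bar: 48 mm long, 14 mm thick, from 95.5 to 122 mm above the desk, centred on a flat black skirt of 48 mm diameter. A white stripe on top marks the pointing end: at angle q it points (0.76 - q) rad from the tester's +x towards its +y. The point's axes turn with the selector; at rest they are the tester's
- water_bottle: Clear water bottle with a blue cap and label, 66 mm diameter, 205 mm tall, standing; origin at the centre of its base. Bystander
- mug: White mug, 80 mm diameter, 92 mm tall, handle at its +y; origin at the centre of its base. Bystander
- stapler: Blue and black stapler, 130 mm long (its x), 34 mm wide, 60 mm tall; origin under its centre. Bystander beside the tester
- screwdriver: Red-handled screwdriver, 200 mm long, lying along its x, up to 30 mm thick. Bystander beside the tester
- tape_roll: Amber roll of tape lying flat, 60 mm diameter, 19 mm high; origin at the centre of its underside. Bystander
- calculator: Dark desk calculator, 130 x 82 x 16 mm, lying flat; origin under its centre. Bystander
- marker: White marker pen with a green cap, 137 mm long (its x), 18 mm thick, lying flat. Bystander
There are look-alikes about, which are no part of the job. Leave any purple look-alike of the tester alone.

How it is judged:
By the outcome, as a careful person would: the job done as asked, in the order asked, and still so for the second after the job is handed in, while the arm keeps its last pose, push and grip.
It also fails if it takes over 61 s, if anything falls off the work surface, if the arm or the gripper's body presses on something with over 40 N, if the wrist force passes 120 N, or if a joint passes its speed limit or range.

## Working session

There is one attempt and no reset: what is moved stays moved. The work goes in short steps, Python scripts to look and compute and a tool call to move; the robot and the scene stay as the last step left them, time stands still between calls to the robot, and variables do not carry over. Pictures are saved under pics/ and viewed, about 8 in all and at most 12, crops included, and the job is handed in when it is done.

Besides the shell and the picture viewer there is one more tool, called after ">>>" as name(argument=value, ...) on one line, values as JSON. apply_moves: Moves the arm, as the interface text tells. Its arguments: {"type":"object","properties":{"rows":{"type":"string"},"claw":{"type":"number"},"newtons":{"type":"number"}},"required":["rows"]}

```bash
mkdir -p pics; ls
cat > h.py <<'E'
import numpy as np, cv2
from station import ctrl, camera, cut_out, place_of
def world(c,uv,z=None,depth=None):
    p=cv2.undistortPoints(np.array([[uv]],float),np.array(c["camera_matrix"]),np.array(c["dist"])).ravel()
    R=np.array(c["R"]);t=np.array(c["t"]);d=R.T@np.array([p[0],p[1],1.]);o=-R.T@t
    s=depth if depth is not None else (z-o[2])/d[2]
    return o+s*d
def pix(c,X):
    R=np.array(c["R"]);r,_=cv2.Rodrigues(R)
    return cv2.projectPoints(np.atleast_2d(np.array(X,float)),r,np.array(c["t"],float),np.array(c["camera_matrix"]),np.array(c["dist"]))[0].reshape(-1,2)
def save(c,n,box=None,f=1):
    im=c["pixels"]
    if box: im=im[box[1]:box[3],box[0]:box[2]]
    im=cv2.resize(im,None,fx=f,fy=f,interpolation=cv2.INTER_CUBIC)
    cv2.imwrite("pics/"+n+".png",im[:,:,::-1])
E
python3 - <<'E'
from h import *
for n in ["scene","top"]:
    c=camera(n); save(c,n+"1")
    print(n,np.round(-np.array(c["R"]).T@c["t"],3))
    for l in ["tester","handle_hinge","handle_grip","selector_grip","water_bottle","mug","stapler","screwdriver","tape_roll","calculator","marker"]:
        ps=place_of(n,l)
        print(l,[(round(p["conf"],2),np.round(p["pixel"]).tolist(),np.round(world(c,p["pixel"],z={"selector_grip":.112,"handle_hinge":.06,"handle_grip":.165}.get(l,0)),3).tolist()) for p in ps])
s=ctrl.observe();print(s["eef_pos"],s["orientation"],s["t"])
E
```

```text
pics
scene [0.953 0.753 0.919]
tester [(0.77, [268.0, 249.0], [0.558, -0.129, 0.0]), (0.71, [412.0, 372.0], [0.491, 0.359, 0.0])]
handle_hinge [(0.88, [268.0, 230.0], [0.552, -0.13, 0.06]), (0.77, [413.0, 357.0], [0.497, 0.358, 0.06])]
handle_grip [(0.75, [269.0, 194.0], [0.535, -0.133, 0.165]), (0.29, [268.0, 231.0], [0.6, -0.02, 0.165])]
selector_grip [(0.78, [435.0, 334.0], [0.456, 0.367, 0.112]), (0.7, [282.0, 210.0], [0.511, -0.119, 0.112])]
water_bottle [(0.72, [284.0, 331.0], [0.655, 0.119, 0.0])]
mug [(0.77, [234.0, 184.0], [0.504, -0.43, 0.0])]
stapler [(0.79, [300.0, 290.0], [0.562, 0.036, 0.0])]
screwdriver [(0.72, [282.0, 200.0], [0.427, -0.28, 0.0])]
tape_roll [(0.56, [238.0, 317.0], [0.721, 0.027, 0.0]), (0.18, [349.0, 320.0], [0.518, 0.174, 0.0])]
calculator [(0.6, [290.0, 174.0], [0.344, -0.375, 0.0])]
marker [(0.97, [350.0, 318.0], [0.513, 0.171, 0.0])]
top [0.276 0.064 1.521]
tester [(0.95, [192.0, 264.0], [0.49, 0.362, 0.0]), (0.8, [390.0, 244.0], [0.544, -0.14, 0.0])]
handle_hinge [(0.87, [390.0, 236.0], [0.553, -0.131, 0.06]), (0.65, [190.0, 259.0], [0.493, 0.355
[... 292 characters left out ...]
8, [290.0, 204.0], [0.648, 0.118, 0.0]), (0.48, [395.0, 236.0], [0.566, -0.152, 0.0]), (0.47, [443.0, 291.0], [0.426, -0.271, 0.0])]
mug [(0.97, [504.0, 259.0], [0.508, -0.428, 0.0])]
stapler [(0.97, [319.0, 238.0], [0.56, 0.042, 0.0])]
screwdriver [(0.67, [442.0, 292.0], [0.422, -0.27, 0.0])]
tape_roll [(0.54, [325.0, 179.0], [0.714, 0.027, 0.0])]
calculator [(0.57, [489.0, 324.0], [0.343, -0.384, 0.0])]
marker [(0.54, [270.0, 258.0], [0.507, 0.166, 0.0]), (0.27, [444.0, 291.0], [0.426, -0.274, 0.0])]
[0.21003856 0.58861865 0.19241036] [[ 9.41809577e-01 -3.36146873e-01 -2.51628373e-05]
 [-3.36146873e-01 -9.41809577e-01 -2.42141603e-05]
 [-1.55590869e-05  3.12635371e-05 -9.99999999e-01]] 1.2
```

View pics/scene1.png

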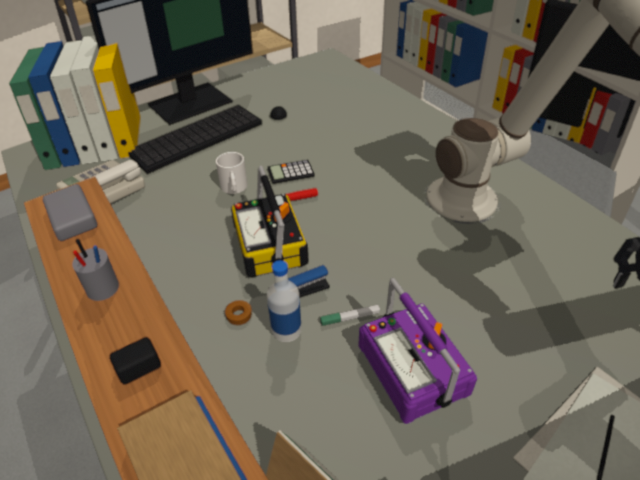

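Run:
```python
from h import *
import cv2
im=cv2.imread("pics/top1.png");cv2.imwrite("pics/top1c.png",cv2.resize(im[170:340,320:530],None,fx=3.5,fy=3.5,interpolation=cv2.INTER_CUBIC))
```

```text
(no output)
```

View pics/top1c.png

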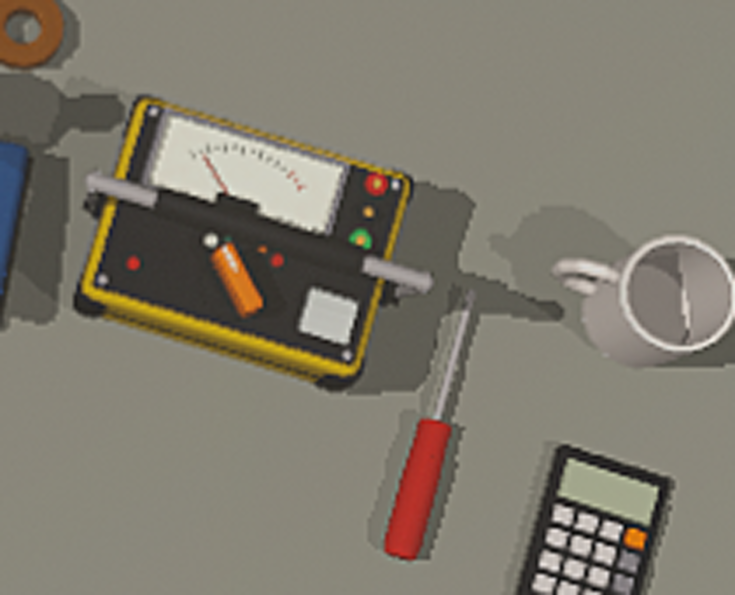

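Two testers: yellow (scene ~(268,240), top ~(390,244)) and purple (scene ~(412,365)). The yellow case fits the description; the enlarged crop confirms it (orange selector at crop (238,280), with the handle leaning toward the robot over it). Now for the pose, from depth.

```bash
cat >> h.py <<'E'
def cloud(c,box):
    x0,y0,x1,y1=box
    v,u=np.mgrid[y0:y1,x0:x1];d=c["range_z"][y0:y1,x0:x1]
    uv=np.stack([u.ravel(),v.ravel()],1).astype(float)
    p=cv2.undistortPoints(uv[:,None],np.array(c["camera_matrix"]),np.array(c["dist"])).reshape(-1,2)
    m=d.ravel()>0;P=np.c_[p,np.ones(len(p))]*d.ravel()[:,None]
    return ((P-np.array(c["t"]))@np.array(c["R"]))[m]
E
python3 - <<'E'
from h import *
for n,b in [("top",(325,180,450,290)),("scene",(215,150,330,285))]:
    c=camera(n);P=cloud(c,b)
    print(n,np.histogram(P[:,2],bins=np.arange(-.01,.2,.01)))
    T=P[(P[:,2]>.083)&(P[:,2]<.102)&(abs(P[:,1]+.13)<.14)&(abs(P[:,0]-.55)<.13)]
    print(cv2.minAreaRect((T[:,:2]*1000).astype(np.float32)), np.median(T[:,2]))
    G=P[(P[:,2]>.14)&(abs(P[:,1]+.13)<.13)&(abs(P[:,0]-.53)<.07)]
    print(len(G),G.mean(0),cv2.fitLine((G[:,:2]).astype(np.float32),cv2.DIST_HUBER,0,.01,.01).ravel(),cv2.minAreaRect((G[:,:2]*1000).astype(np.float32)),np.percentile(G[:,2],[5,50,95]))
E
```

```text
top (array([4877, 3068,  134,   67,   58,   77,   96,   92,  226, 1616, 2393,
         56,   61,   76,    2,    3,    1,   74,  624,   57]), array([-0.01,  0.  ,  0.01,  0.02,  0.03,  0.04,  0.05,  0.06,  0.07,
        0.08,  0.09,  0.1 ,  0.11,  0.12,  0.13,  0.14,  0.15,  0.16,
        0.17,  0.18,  0.19]))
((546.5326538085938, -127.83218383789062), (221.34539794921875, 148.38430786132812), 73.5718002319336) 0.09126533993334678
759 [ 0.53231496 -0.12479194  0.17454777] [ 0.2942219   0.9557371   0.5329735  -0.12178306] ((533.4066772460938, -125.03132629394531), (232.24856567382812, 21.1827392578125), 72.77106475830078) [0.16792565 0.17480344 0.18075085]
scene (array([3454, 4310,  934,  391,  250,  344,  639,  380,  446,  820, 2325,
         78,   70,   84,   35,   36,   56,   83,  447,   63]), array([-0.01,  0.  ,  0.01,  0.02,  0.03,  0.04,  0.05,  0.06,  0.07,
        0.08,  0.09,  0.1 ,  0.11,  0.12,  0.13,  0.14,  0.15,  0.16,
        0.17,  0.18,  0.19]))
((551.8577270507812, -129.52926635742188), (233.71461486816406, 148.72584533691406), 72.70549011230469) 0.0929548838957322
536 [ 0.54437708 -0.10889711  0.17231495] [ 0.27818426  0.9605277   0.54499006 -0.10786258] ((538.135986328125, -125.33063507080078), (234.41690063476562, 20.313766479492188), 73.36795043945312) [0.15017768 0.17518728 0.17994386]
```

```bash
cat >> h.py <<'E'
T0=np.array([.548,-.129,0]);YAW=-0.293
def go(xt,yt,z,jaw=None,s=None):
    "print the row to a tester-frame TCP (m), jaw axis angle from tester +x (rad)"
    s=s or ctrl.observe();R=np.array(s["orientation"]);p=np.array(s["eef_pos"])
    c,n=np.cos(YAW),np.sin(YAW);X=T0+[c*xt-n*yt,n*xt+c*yt,z]
    r=np.zeros(3)
    # desired R: z down, y at world angle a
    a=YAW+(np.pi/2 if jaw is None else jaw);cur=np.arctan2(R[1,1],R[0,1])
    a=cur+(a-cur+np.pi/2)%np.pi-np.pi/2
    y=np.array([np.cos(a),np.sin(a),0]);z_=np.array([0,0,-1.]);D=np.c_[np.cross(y,z_),y,z_]
    r=cv2.Rodrigues(R.T@D)[0].ravel()
    print(np.round(R.T@(X-p)*1000,1),np.round(r,3))
def st():
    s=ctrl.observe();c,n=np.cos(YAW),np.sin(YAW);d=np.array(s["eef_pos"])-T0
    print("t",round(s["t"],2),"tester xyz mm",np.round([(c*d[0]+n*d[1])*1e3,(-n*d[0]+c*d[1])*1e3,d[2]*1e3],1),"F",np.round(s["force"],1),"w",s["gripper_width"],"q",np.round(s["joint_positions"],2))
E
python3 -c "
from h import *
go(-.06,0,.30)"
```

```text
[ 499.6  565.3 -107.6] [ 0.   -0.   -0.05]
```

>>> apply_moves(rows="500 565 -108 0 0 -0.05;500 565 -108 0 0 -0.05;500 565 -108 0 0 -0.05;500 565 -108 0 0 -0.05;500 565 -108 0 0 -0.05", claw=0)

```text
t: 1.8
eef_pos: [0.3026, 0.3571, 0.2283]
orientation: [[0.958, -0.288, 0.0], [-0.288, -0.958, 0.0], [0.0, -0.001, -1.0]]
force: [-0.1, 0.4, 0.9]
gripper_width: 0.0122
```

```bash
python3 -c "
from h import *
st();go(-.06,0,.30)"
```

```text
t 1.8 tester xyz mm [-375.3  394.5  228.3] F [-0.1  0.4  0.9] w 0.012170667919851925 q [ 1.22  0.09 -0.3   0.   -1.18  0.06]
[315.  394.7 -71.8] [-0.001 -0.     0.001]
```

>>> apply_moves(rows="315 395 -72 0 0 0;315 395 -72 0 0 0;315 395 -72 0 0 0;315 395 -72 0 0 0;315 395 -72 0 0 0")

```text
t: 2.3
eef_pos: [0.3943, 0.1273, 0.264]
orientation: [[0.958, -0.287, 0.002], [-0.287, -0.958, 0.001], [0.001, -0.002, -1.0]]
force: [1.0, 0.4, -0.4]
gripper_width: 0.0002
```

```bash
python3 -c "
from h import *
st();go(-.06,0,.30)"
```

```text
t 2.3 tester xyz mm [-221.1  201.   264. ] F [ 1.   0.4 -0.4] w 0.00021402599461204608 q [ 0.71 -0.04 -0.34  0.   -1.27  0.57]
[160.9 201.2 -36.2] [-0.002 -0.001  0.002]
```

>>> apply_moves(rows="161 201 -36 0 0 0;161 201 -36 0 0 0;161 201 -36 0 0 0;161 201 -36 0 0 0;161 201 -36 0 0 0")

```text
t: 2.8
eef_pos: [0.4867, -0.1027, 0.2988]
orientation: [[0.958, -0.287, 0.003], [-0.287, -0.958, 0.002], [0.002, -0.002, -1.0]]
force: [1.3, 0.7, -0.0]
gripper_width: -0.0003
```

>>> apply_moves(rows="0 0 0 0 0 0;0 0 0 0 0 0")

```text
t: 3.0
eef_pos: [0.4866, -0.1039, 0.2985]
orientation: [[0.957, -0.29, 0.002], [-0.29, -0.957, 0.002], [0.002, -0.002, -1.0]]
force: [-0.2, 0.4, -0.1]
gripper_width: -0.0003
```

Run:
```python
from h import *
c=camera("wrist");st();save(c,"w1")
C=np.array(c["R"]).T@-np.array(c["t"]);print(C)
for l in ["tester","handle_grip","selector_grip"]:
    for p in place_of("wrist",l):
        X=world(c,p["pixel"],z={"selector_grip":.112,"handle_grip":.169}.get(l,0))
        d=X-T0;cc,n=np.cos(YAW),np.sin(YAW)
        print(l,round(p["conf"],2),np.round(p["pixel"]),np.round(X,3),np.round([(cc*d[0]+n*d[1])*1e3,(-n*d[0]+cc*d[1])*1e3]))
go(-.06,0,.147)
```

```text
t 3.05 tester xyz mm [-66.6   7.2 298.5] F [-0.5  0.5 -0.7] w -2.1246986292271287e-05 q [ 0.12  0.1  -0.11 -0.   -1.36  1.16]
[ 0.56503827 -0.12693299  0.47983182]
tester 0.86 [324. 132.] [ 0.546 -0.129  0.   ] [-2. -1.]
tester 0.71 [  4. 276.] [ 0.496  0.356 -0.   ] [-190.  449.]
handle_grip 0.89 [328. 153.] [ 0.537 -0.126  0.169] [-11.  -1.]
selector_grip 0.56 [323. 174.] [ 0.514 -0.117  0.112] [-36.   2.]
[  6.6   8.9 151.9] [-0.003 -0.002  0.004]
```

View pics/w1.png

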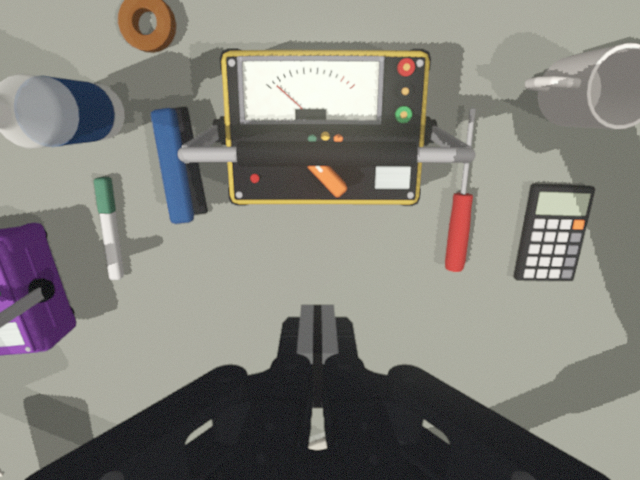

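Wrist view: tester squarely aligned, grip bar at (328,153), selector just below it at (325,178); estimates agree within about 2 mm. Next is descending on the robot side of the bar.

>>> apply_moves(rows="7 9 152 0 0 0;7 9 152 0 0 0;7 9 152 0 0 0;7 9 152 0 0 0;7 9 152 0 0 0")

```text
t: 3.7
eef_pos: [0.4913, -0.1113, 0.1477]
orientation: [[0.959, -0.283, 0.002], [-0.283, -0.959, 0.001], [0.002, -0.001, -1.0]]
force: [-0.0, -0.6, -0.1]
gripper_width: -0.0
```

```bash
python3 -c "
from h import *
st();go(-.03,0,.147);go(-0.00,0,.140);go(.03,0,.125);go(0.05,0,.115);go(.07,0,.110)"
```

```text
t 3.7 tester xyz mm [-59.4   0.6 147.7] F [-0.  -0.6 -0.1] w -4.8343627468948615e-06 q [ 0.1   0.22 -0.35 -0.   -1.    1.18]
[29.4  0.7  0.7] [-0.001 -0.002  0.006]
[59.4  0.9  7.8] [-0.001 -0.002  0.006]
[89.4  1.1 22.8] [-0.001 -0.002  0.006]
[109.3   1.3  32.9] [-0.001 -0.002  0.006]
[129.3   1.4  37.9] [-0.001 -0.002  0.006]
```

>>> apply_moves(rows="15 0 0 0 0 0;28 0 0 0 0 0;40 0 2 0 0 0;50 1 5 0 0 0;60 1 8 0 0 0")

```text
t: 4.2
eef_pos: [0.5495, -0.1295, 0.1401]
orientation: [[0.959, -0.283, 0.003], [-0.283, -0.959, 0.001], [0.003, -0.002, -1.0]]
force: [-0.4, -0.1, -0.4]
gripper_width: -0.0001
```

```bash
python3 -c "
from h import *
st();go(.03,0,.125);go(0.05,0,.115);go(.07,0,.110)"
```

```text
t 4.2 tester xyz mm [  1.6  -0.  140.1] F [-0.4 -0.1 -0.4] w -0.00010675700703432232 q [ 0.06  0.32 -0.22 -0.   -1.02  1.23]
[28.3  0.1 15.2] [-0.002 -0.003  0.006]
[48.3  0.3 25.2] [-0.002 -0.003  0.006]
[68.3  0.4 30.3] [-0.002 -0.003  0.006]
```

>>> apply_moves(rows="14 0 8 0 0 0;28 0 15 0 0 0;38 0 20 0 0 0;48 0 25 0 0 0;58 0 28 0 0 0")

```text
t: 4.7
eef_pos: [0.6057, -0.1462, 0.1115]
orientation: [[0.959, -0.283, 0.002], [-0.283, -0.959, 0.001], [0.002, -0.001, -1.0]]
force: [-0.6, -0.1, -0.6]
gripper_width: -0.0005
```

Run:
```python
from h import *
st()
for n in ["scene","top"]:
    c=camera(n)
    for p in place_of(n,"handle_grip")[:3]: print(n,p["conf"],np.round(p["pixel"]),world(c,p["pixel"],z=.13))
    P=cloud(c,(325,160,450,290) if n=="top" else (200,150,330,285));cc,sn=np.cos(YAW),np.sin(YAW)
    D=P-T0;D=np.c_[cc*D[:,0]+sn*D[:,1],-sn*D[:,0]+cc*D[:,1],P[:,2]]
    for lo,hi in((-.068,-.03),(.03,.068)):
        G=D[(D[:,1]>lo)&(D[:,1]<hi)&(D[:,0]>-.05)&(D[:,0]<.14)&(D[:,2]>.102)]
        print(n,len(G),np.round(np.median(G,0)*1e3) if len(G) else 0, np.round(np.percentile(G[:,2],[95])*1e3) if len(G) else 0)
save(camera("scene"),"s2",(180,130,380,290),3.5)
```

```text
t 4.7 tester xyz mm [ 60.2   0.2 111.5] F [-0.6 -0.1 -0.6] w -0.0004984650319609553 q [ 0.02  0.44 -0.11 -0.   -1.01  1.26]
scene 0.72 [419. 322.] [0.47305626 0.33562713 0.13      ]
scene 0.59 [269. 195.] [ 0.51894176 -0.16963695  0.13      ]
scene 73 [ -8. -48. 176.] [180.]
scene 764 [ 58.  37. 280.] [322.]
top 0.82 [174. 257.] [0.48819907 0.37653172 0.13      ]
top 0.74 [394. 237.] [ 0.53771618 -0.13077538  0.13      ]
top 0.66 [288. 205.] [0.61234334 0.11830161 0.13      ]
top 412 [ 41. -43. 237.] [501.]
top 1009 [ 21.  48. 475.] [498.]
```

View pics/s2.png

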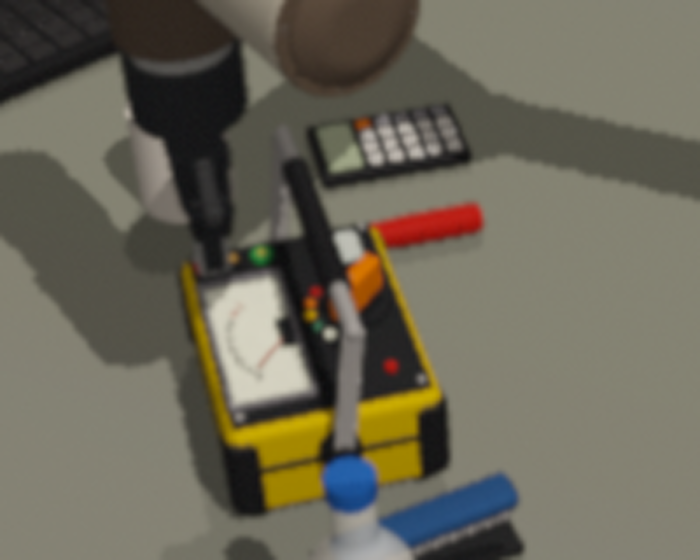

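Run:
```python
from h import *
s=ctrl.observe();c=camera("scene");
print(pix(c,[s["eef_pos"],T0+[0,0,.092]]))
cc,sn=np.cos(YAW),np.sin(YAW)
def tw(x,y,z): return T0+[cc*x-sn*y,sn*x+cc*y,z]
print("corners",pix(c,[tw(a,b,.092) for a,b in((.075,.1),(.075,-.1),(-.075,-.1),(-.075,.1))]))
w=camera("wrist");save(w,"w2");st()
```

```text
[[242.96971129 218.86107425]
 [267.9225632  220.22897861]]
corners [[245.12178765 254.13367533]
 [231.07602184 201.75276779]
 [287.96324394 190.57210603]
 [308.38647489 240.51301992]]
t 5.05 tester xyz mm [ 59.5   0.4 112.7] F [-0.9 -0.1 -0.5] w 0.0001942069327862652 q [ 0.02  0.44 -0.11 -0.   -1.01  1.26]
```

View pics/w2.png

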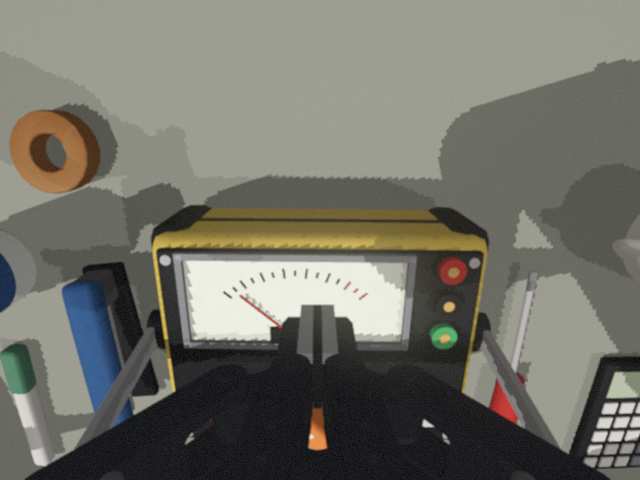

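Run:
```python
from h import *
s=ctrl.observe();w=camera("wrist");e=np.array(s["eef_pos"])
print("tip in wrist",pix(w,[e]), "cam",-np.array(w["R"]).T@w["t"]-e)
cc,sn=np.cos(YAW),np.sin(YAW)
def tf(P):
    D=P-T0;return np.c_[cc*D[:,0]+sn*D[:,1],-sn*D[:,0]+cc*D[:,1],P[:,2]]*1e3
for b in [(308,306,328,312),(305,330,330,340),(240,290,260,310),(240,215,300,225),(450,268,460,276)]:
    P=tf(cloud(w,b));print("wrist",b,np.round(np.median(P,0)) if len(P) else None)
c=camera("scene");rz=c["range_z"]
for r in range(180,236,4):
    print(r,[tuple(np.round(tf(world(c,(u,r),depth=rz[r,u])[None])[0]).astype(int)) for u in (234,239,244,249,265,275)])
for p in pix(c,[e]):print(p)
```

```text
tip in wrist [[319.35127795 284.21070189]] cam [ 0.07831164 -0.02221643  0.18144335]
wrist (308, 306, 328, 312) [ 70.   1. 159.]
wrist (305, 330, 330, 340) [ 70.   2. 178.]
wrist (240, 290, 260, 310) [41. 40. 92.]
wrist (240, 215, 300, 225) [78. 32. 54.]
wrist (450, 268, 460, 276) [ 60. -74.  97.]
180 [(np.int64(69), np.int64(41), np.int64(258)), (np.int64(58), np.int64(41), np.int64(256)), (np.int64(45), np.int64(17), np.int64(236)), (np.int64(1), np.int64(-302), np.int64(2)), (np.int64(-11), np.int64(-48), np.int64(178)), (np.int64(-70), np.int64(-261), np.int64(15))]
184 [(np.int64(69), np.int64(25), np.int64(236)), (np.int64(60), np.int64(46), np.int64(249)), (np.int64(46), np.int64(17), np.int64(225)), (np.int64(3), np.int64(-292), np.int64(-5)), (np.int64(-8), np.int64(-33), np.int64(177)), (np.int64(-69), np.int64(-260), np.int64(0))]
188 [(np.int64(70), np.int64(15), np.int64(218)), (np.int64(62), np.int64(56), np.int64(246)), (np.int64(51), np.int64(57), np.int64(244)), (np.int64(8), np.int64(-268), np.int64(-2)), (np.int64(-5), np.int64(-22), np.int64(174)), (np.int64(-65),
[... 2373 characters left out ...]
, (np.int64(47), np.int64(1), np.int64(94)), (np.int64(10), np.int64(17), np.int64(96)), (np.int64(-13), np.int64(22), np.int64(95))]
228 [(np.int64(79), np.int64(-101), np.int64(2)), (np.int64(73), np.int64(2), np.int64(88)), (np.int64(62), np.int64(14), np.int64(95)), (np.int64(50), np.int64(16), np.int64(93)), (np.int64(14), np.int64(34), np.int64(99)), (np.int64(-9), np.int64(38), np.int64(96))]
232 [(np.int64(82), np.int64(-90), np.int64(-2)), (np.int64(75), np.int64(15), np.int64(86)), (np.int64(64), np.int64(26), np.int64(93)), (np.int64(53), np.int64(31), np.int64(95)), (np.int64(16), np.int64(43), np.int64(94)), (np.int64(-7), np.int64(48), np.int64(93))]
[242.97124395 218.76675454]
```

The fingers passed over the bar. Depth in both cameras puts the shut fingertips at about z = 152 mm, while the reported TCP is at 112 mm. So the real tip sits about 40 mm above the reported TCP, and the handle is untouched. I'll go back over the bar and use the tip height I can see.

>>> apply_moves(rows="0 0 -50 0 0 0;0 0 -70 0 0 0;-50 0 -70 0 0 0;-100 0 -70 0 0 0;-120 0 -70 0 0 0")

```text
t: 5.65
eef_pos: [0.4855, -0.1112, 0.1826]
orientation: [[0.959, -0.283, 0.003], [-0.283, -0.959, 0.002], [0.002, -0.002, -1.0]]
force: [0.9, -0.7, 1.6]
gripper_width: 0.0003
```

>>> apply_moves(rows="0 0 0 0 0 0;0 0 0 0 0 0")

```text
t: 5.85
eef_pos: [0.4858, -0.1112, 0.1836]
orientation: [[0.959, -0.282, 0.005], [-0.282, -0.959, 0.002], [0.004, -0.003, -1.0]]
force: [1.5, 0.0, 0.0]
gripper_width: 0.0002
```

```bash
cat >> h.py <<'E'
def tf(P):
    cc,sn=np.cos(YAW),np.sin(YAW);D=np.atleast_2d(P)-T0
    return np.c_[cc*D[:,0]+sn*D[:,1],-sn*D[:,0]+cc*D[:,1],D[:,2]]*1e3
def near(n,e,box=None):
    "cloud of camera n, tester mm, within 30 mm sideways of TCP"
    c=camera(n);P=tf(cloud(c,box or (0,0,640,480)))
    return P[(abs(P[:,0]-e[0])<22)&(abs(P[:,1]-e[1])<18)&(P[:,2]>e[2]-60)&(P[:,2]<e[2]+90)]
E
python3 - <<'E'
from h import *
st();e=tf(np.array(ctrl.observe()["eef_pos"]))[0]
for n in ("scene","wrist","top"):
    P=near(n,e);Q=P[P[:,2]>125];print(n,len(P),len(Q))
    if len(Q)>10: print(" lowest",np.round(np.percentile(Q[:,2],[0,2,5,10])), "below", np.round(np.percentile(P[P[:,2]<125,2],[50])) if (P[:,2]<125).any() else "", "x",np.round(np.percentile(Q[:,0],[2,98])),"y",np.round(np.percentile(Q[:,1],[2,98])))
E
```

```text
t 5.85 tester xyz mm [-64.7  -0.9 183.6] F [1.5 0.  0. ] w 0.00019301493770189286 q [ 0.1   0.17 -0.31 -0.   -1.08  1.18]
scene 138 132
 lowest [126. 223. 225. 229.] below [124.] x [-75. -52.] y [-8. 15.]
wrist 6768 6768
 lowest [225. 228. 231. 235.] below  x [-73. -51.] y [-17.  14.]
top 0 0
```

Run:
```python
from h import *
e=tf(np.array(ctrl.observe()["eef_pos"]))[0]
for n in ("scene","wrist"):
    c=camera(n);P=tf(cloud(c,(0,0,640,480)))-e
    for z in range(30,160,10):
        Q=P[(P[:,2]>=z)&(P[:,2]<z+10)&(abs(P[:,0])<60)&(abs(P[:,1])<90)]
        if len(Q)>3: print(n,z,len(Q),"x",np.round(np.percentile(Q[:,0],[3,97])),"y",np.round(np.percentile(Q[:,1],[3,97])))
```

```text
scene 30 4 x [-3.  8.] y [3. 6.]
scene 40 26 x [-8. 12.] y [-0. 14.]
scene 50 37 x [-9. 12.] y [-3. 16.]
scene 60 41 x [-9. 12.] y [-3. 16.]
scene 70 13 x [-5. 12.] y [-8. 15.]
scene 80 26 x [-10.  14.] y [-22.  32.]
scene 90 31 x [-10.  13.] y [ 4. 40.]
scene 100 49 x [-10.  18.] y [-12.  49.]
scene 110 67 x [-16.  18.] y [-12.  56.]
scene 120 83 x [-14.  18.] y [-8. 62.]
scene 130 114 x [-17.  20.] y [-10.  61.]
scene 140 103 x [-17.  20.] y [-11.  46.]
scene 150 59 x [-9. 11.] y [22. 41.]
wrist 40 515 x [ 6. 11.] y [-10.  13.]
wrist 50 1011 x [ 6. 11.] y [-12.  14.]
wrist 60 1184 x [ 6. 11.] y [-12.  14.]
wrist 70 1351 x [-10.  11.] y [-10.  12.]
wrist 80 4056 x [-9. 13.] y [-29.  31.]
wrist 90 10081 x [-9. 12.] y [-35.  37.]
wrist 100 9189 x [-9. 17.] y [-43.  45.]
wrist 110 13661 x [ 1. 17.] y [-51.  53.]
wrist 120 6960 x [10. 17.] y [-56.  58.]
```

Everything in the gripper sits 40 mm above where its nominal place relative to the TCP would be, so I'll use tip = TCP + 40 mm.

>>> apply_moves(rows="0 0 40 0 0 0;0 0 70 0 0 0;0 0 76 0 0 0;0 0 76 0 0 0")

```text
t: 6.5
eef_pos: [0.4866, -0.1116, 0.1054]
orientation: [[0.959, -0.283, -0.0], [-0.283, -0.959, 0.001], [-0.0, -0.001, -1.0]]
force: [0.4, -0.7, 0.6]
gripper_width: 0.0002
```

>>> apply_moves(rows="15 0 0 0 0 0;25 0 0 0 0 0;34 0 0 0 0 0;42 0 0 0 0 0;50 0 0 0 0 0")

```text
t: 7.0
eef_pos: [0.5348, -0.126, 0.1058]
orientation: [[0.959, -0.283, -0.001], [-0.283, -0.959, 0.001], [-0.001, -0.001, -1.0]]
force: [-2.2, 0.8, 1.6]
gripper_width: -0.0001
```

Run:
```python
from h import *
st();e=tf(np.array(ctrl.observe()["eef_pos"]))[0]
c=camera("scene");P=tf(cloud(c,(200,150,330,285)))
for lo,hi in((-.068,-.035),(.035,.068)):
    G=P[(P[:,1]>lo*1e3)&(P[:,1]<hi*1e3)&(P[:,0]>-60)&(P[:,0]<140)&(P[:,2]>130)&(P[:,2]<182)]
    print(len(G),np.round(np.percentile(G[:,0],[10,50,90])),np.round(np.percentile(G[:,2],[50,95])))
```

```text
t 7.0 tester xyz mm [-13.5  -0.9 105.8] F [-2.2  0.8  1.6] w -5.240566283838083e-05 q [ 0.06  0.34 -0.3  -0.   -0.93  1.22]
70 [ 1. 10. 17.] [178. 181.]
83 [ 1. 10. 17.] [179. 181.]
```

>>> apply_moves(rows="13 0 2 0 0 0;28 0 8 0 0 0;43 0 15 0 0 0;58 0 22 0 0 0;72 0 28 0 0 0")

```text
t: 7.55
eef_pos: [0.6036, -0.1464, 0.0752]
orientation: [[0.959, -0.284, -0.005], [-0.284, -0.959, 0.002], [-0.006, -0.0, -1.0]]
force: [-5.8, 2.4, -4.0]
gripper_width: 0.0003
```

>>> apply_moves(rows="5 0 4 0 0 0;10 0 7 0 0 0")

```text
t: 7.75
eef_pos: [0.612, -0.1491, 0.0662]
orientation: [[0.958, -0.285, -0.01], [-0.285, -0.959, 0.003], [-0.01, 0.0, -1.0]]
force: [-4.8, 2.6, -3.7]
gripper_width: 0.0002
```

Run:
```python
from h import *
st();e=tf(np.array(ctrl.observe()["eef_pos"]))[0]
c=camera("scene");P=tf(cloud(c,(180,150,330,285)))
for lo,hi in((-.068,-.035),(.035,.068)):
    G=P[(P[:,1]>lo*1e3)&(P[:,1]<hi*1e3)&(P[:,0]>-60)&(P[:,0]<140)&(P[:,2]>105)&(P[:,2]<182)]
    print(len(G),np.round(np.percentile(G[:,0],[10,50,90])),np.round(np.percentile(G[:,2],[50,95])))
```

```text
t 7.75 tester xyz mm [67.1 -0.8 66.2] F [-4.8  2.6 -3.7] w 0.0002352857016465046 q [ 0.02  0.51 -0.13 -0.   -0.94  1.27]
54 [84. 90. 96.] [137. 140.]
120 [70. 88. 97.] [139. 175.]
```

>>> apply_moves(rows="-6 0 -10 0 0 0;-6 0 -50 0 0 0;-3 0 -62 0 0 0;30 0 -62 0 0 0;39 0 -62 0 0 0")

```text
t: 8.3
eef_pos: [0.6537, -0.161, 0.1305]
orientation: [[0.959, -0.285, -0.002], [-0.285, -0.959, 0.001], [-0.002, -0.001, -1.0]]
force: [-0.6, 0.8, -0.4]
gripper_width: 0.0001
```

```bash
python3 -c "
from h import *
st();go(.106,0,.100);go(.106,0,.016)"
```

```text
t 8.3 tester xyz mm [110.4  -0.2 130.5] F [-0.6  0.8 -0.4] w 0.00010274642234279769 q [-0.    0.51  0.05 -0.   -1.12  1.29]
[-4.4 -0.1 30.5] [-0.001  0.002  0.004]
[-4.200e+00 -1.000e-01  1.145e+02] [-0.001  0.002  0.004]
```

>>> apply_moves(rows="-15 0 10 0 0 0;-15 0 25 0 0 0;-13 0 40 0 0 0;-9 0 53 0 0 0;-6 0 65 0 0 0")

```text
t: 8.8
eef_pos: [0.6488, -0.1594, 0.0652]
orientation: [[0.959, -0.284, -0.0], [-0.284, -0.959, 0.001], [-0.0, -0.001, -1.0]]
force: [1.1, -0.7, 1.2]
gripper_width: -0.0
```

```bash
python3 -c "
from h import *
st();go(.106,0,.040);go(.106,0,.016)"
```

```text
t 8.8 tester xyz mm [105.3   0.   65.2] F [ 1.1 -0.7  1.2] w -4.162059001148513e-05 q [-0.    0.56 -0.04 -0.   -0.97  1.28]
[ 0.7  0.1 25.2] [-0.001  0.001  0.005]
[ 0.7  0.1 49.2] [-0.001  0.001  0.005]
```

>>> apply_moves(rows="1 0 12 0 0 0;2 0 24 0 0 0;2 0 35 0 0 0;2 0 44 0 0 0;2 0 50 0 0 0")

```text
t: 9.3
eef_pos: [0.6488, -0.1596, 0.0131]
orientation: [[0.959, -0.285, -0.005], [-0.285, -0.959, 0.002], [-0.005, -0.0, -1.0]]
force: [-1.3, 0.2, 1.6]
gripper_width: 0.0
```

>>> apply_moves(rows="0 0 1 0 0 0;0 0 2 0 0 0")

```text
t: 9.5
eef_pos: [0.6485, -0.1596, 0.0111]
orientation: [[0.959, -0.285, -0.005], [-0.285, -0.959, 0.002], [-0.006, -0.0, -1.0]]
force: [-0.8, 0.6, 2.3]
gripper_width: 0.0
```

Run:
```python
from h import *
st();c=camera("scene");save(c,"s3",(170,130,370,290),3.5)
c=camera("top");P=tf(cloud(c,(325,150,450,290)))
for lo,hi in((-110,-40),(40,110)):
    G=P[(P[:,1]>lo)&(P[:,1]<hi)&(P[:,0]>90)&(P[:,0]<135)&(P[:,2]>25)&(P[:,2]<110)]
    print(len(G),np.round(np.median(G,0)) if len(G) else "",np.round(np.percentile(G[:,2],[5,95])) if len(G) else "")
```

```text
t 9.5 tester xyz mm [105.1  -0.3  11.1] F [-0.8  0.6  2.3] w 1.7018429866454405e-05 q [-0.    0.62 -0.08 -0.   -0.87  1.28]
155 [104. -70.  45.] [37. 51.]
123 [105.  62.  45.] [38. 51.]
```

View pics/s3.png

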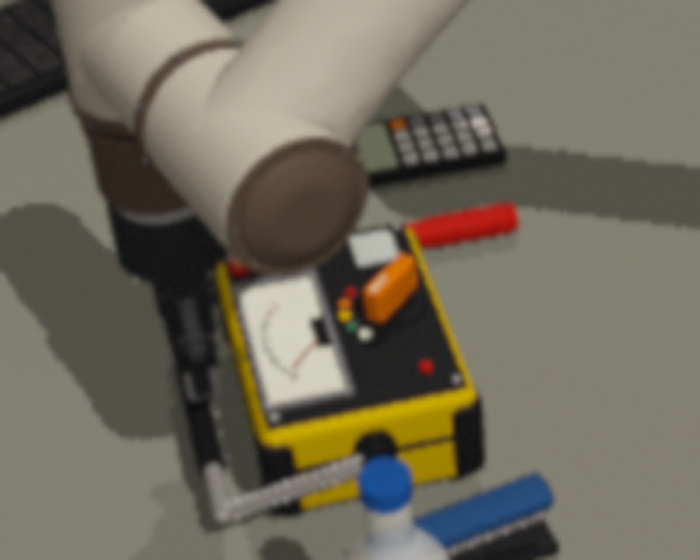

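Handle is down behind the case, grip at about (210,400) in the crop; depth gives its bar top at about 51 mm (52 expected when seated). Now I'll lift away, check it unloaded, and move over the selector.

>>> apply_moves(rows="0 0 -45 0 0 0;0 0 -95 0 0 0;0 0 -145 0 0 0;-30 0 -180 0 0 0;-80 0 -190 0 0 0")

```text
t: 10.1
eef_pos: [0.577, -0.1379, 0.2061]
orientation: [[0.958, -0.285, 0.005], [-0.285, -0.958, 0.001], [0.005, -0.002, -1.0]]
force: [-0.2, 0.8, 0.7]
gripper_width: 0.0004
```

```bash
python3 -c "
from h import *
st();go(-.085,0,.20,jaw=0.76-np.pi/2)"
```

```text
t 10.1 tester xyz mm [ 3.030e+01 -2.000e-01  2.061e+02] F [-0.2  0.8  0.7] w 0.0004230114167349871 q [ 0.04  0.32 -0.06 -0.   -1.19  1.24]
[-115.3   -0.6    5.5] [-0.    -0.005 -0.756]
```

>>> apply_moves(rows="-45 0 5 0 0 0;-90 0 5 0 0 0;-110 0 5 0 0 0;-110 0 5 0 0 0;-110 0 5 0 0 0", claw=45)

```text
t: 10.6
eef_pos: [0.472, -0.1065, 0.2014]
orientation: [[0.959, -0.285, 0.007], [-0.285, -0.959, 0.001], [0.007, -0.003, -1.0]]
force: [0.7, -0.4, 0.1]
gripper_width: 0.0447
```

Run:
```python
from h import *
st();e=tf(np.array(ctrl.observe()["eef_pos"]))[0]
w=camera("wrist");save(w,"w3")
for p in place_of("wrist","selector_grip")[:2]: print(round(p["conf"],2),np.round(p["pixel"]),np.round(tf(world(w,p["pixel"],z=.112))))
P=tf(cloud(w,(0,0,640,480)))
S=P[(abs(P[:,0]+38)<35)&(abs(P[:,1])<35)&(P[:,2]>112)&(P[:,2]<126)]
r=cv2.minAreaRect(S[:,:2].astype(np.float32));print(len(S),r,np.median(S,0))
T=P[(P[:,2]>84)&(P[:,2]<94)&(abs(P[:,0])<90)&(abs(P[:,1])<115)];print("case",cv2.minAreaRect(T[:,:2].astype(np.float32)))
F=P-e;F=F[(abs(F[:,0])<25)&(abs(F[:,1])<60)&(F[:,2]>0)&(F[:,2]<60)];print("finger low",np.percentile(F[:,2],[.5,2,5]),len(F))
L=F[F[:,1]<0];Rr=F[F[:,1]>0];print(np.percentile(L[:,1],[3,97]),np.percentile(Rr[:,1],[3,97]))
for n,b in(("top",(325,150,450,290)),("scene",(170,150,330,320))):
    Q=tf(cloud(camera(n),b))
    G=Q[(abs(Q[:,1])<65)&(Q[:,0]>92)&(Q[:,0]<130)&(Q[:,2]>25)&(Q[:,2]<110)]
    print(n,len(G),np.round(np.median(G,0)) if len(G) else "",np.round(np.percentile(G,[5,95],axis=0)) if len(G) else "")
```

```text
t 10.6 tester xyz mm [-79.2  -0.4 201.4] F [ 0.7 -0.4  0.1] w 0.044721575581344965 q [ 0.11  0.13 -0.32  0.   -1.12  1.17]
0.91 [316. 174.] [[-35.   2. 112.]]
1459 ((-35.682594299316406, -0.0195465087890625), (47.573944091796875, 14.209912300109863), 44.00249481201172) [-34.75915366   0.39514387 121.39770024]
case ((2.259429931640625, 0.1302642822265625), (195.5029296875, 145.07003784179688), 89.85201263427734)
finger low [40.90350787 42.3431897  43.81016113] 1997
[-34.22046473 -21.17177287] [23.35476403 36.28204984]
top 288 [106.  19.  46.] [[ 98. -25.  37.]
 [116.  60.  52.]]
scene 266 [111.   0.  49.] [[103. -59.  43.]
 [119.  60.  53.]]
```

View pics/w3.png

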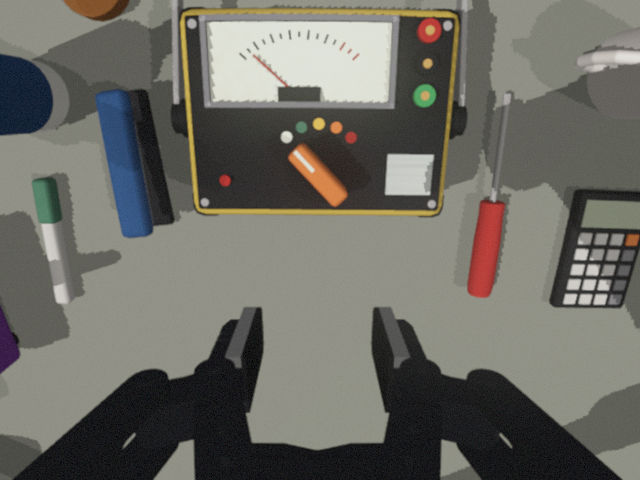

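```bash
python3 -c "
from h import *
go(-.0357,0,.16,jaw=0.765-np.pi/2)"
```

```text
[42.9 -0.3 40.4] [-0.    -0.005 -0.762]
```

Wrist view: handle arms run to the rear at (178,50) and (462,50), and the selector is at rest at (318,175), pointing at the white dot. Next I turn the jaws to the bar and move over it.

>>> apply_moves(rows="43 0 40 0 0 -0.76;43 0 40 0 0 -0.76;43 0 40 0 0 -0.76;43 0 40 0 0 -0.76;43 0 40 0 0 -0.76")

```text
t: 11.3
eef_pos: [0.5145, -0.1193, 0.1593]
orientation: [[0.893, 0.45, 0.003], [0.45, -0.893, 0.0], [0.003, 0.001, -1.0]]
force: [0.5, 0.6, -1.6]
gripper_width: 0.0448
```

```bash
python3 -c "
from h import *
st();go(-.0357,0,.13,jaw=0.765-np.pi/2)"
```

```text
t 11.3 tester xyz mm [-34.9  -0.4 159.3] F [ 0.5  0.6 -1.6] w 0.04476828494724311 q [ 0.08  0.25 -0.28 -0.   -1.04  1.96]
[-0.4 -0.9 29.3] [ 0.001 -0.003 -0.006]
```

>>> apply_moves(rows="0 -1 40 0 0 -0.006;0 -1 57 0 0 -0.006;0 -1 57 0 0 -0.006")

```text
t: 11.6
eef_pos: [0.5124, -0.1186, 0.0989]
orientation: [[0.891, 0.454, -0.005], [0.454, -0.891, 0.0], [-0.004, -0.002, -1.0]]
force: [-0.5, 0.3, 0.3]
gripper_width: 0.0453
```

Run:
```python
from h import *
st();s=ctrl.observe();w=camera("wrist");save(w,"w4",(160,100,480,420),1.8)
P=(cloud(w,(0,0,640,480))-np.array(s["eef_pos"]))@np.array(s["orientation"])*1e3  # tool frame
z=P[:,2]
F=P[(abs(P[:,0])<20)&(abs(P[:,1])<50)&(z<-30)&(z>-75)]
L=F[F[:,1]<0];U=F[F[:,1]>0]
for Q in(L,U): 
  if len(Q): print("finger y",np.round(np.percentile(Q[:,1],[2,98]),1),"x",np.round(np.percentile(Q[:,0],[2,98]),1),"zmax",np.round(np.percentile(Q[:,2],[98,99.5]),1))
zb=s["eef_pos"][2]*1e3-121.5
B=P[(abs(P[:,0])<40)&(abs(P[:,1])<18)&(abs(z-zb)<3)];print("bar",len(B),cv2.minAreaRect(B[:,:2].astype(np.float32)))
```

```text
t 11.6 tester xyz mm [-37.1  -0.4  98.9] F [-0.5  0.3  0.3] w 0.0452577513732168 q [ 0.08  0.31 -0.36 -0.   -0.9   1.96]
finger y [-36.9 -23.5] x [-9.3 12. ] zmax [-43.5 -41.6]
finger y [21.  34.5] x [-9.3 11.9] zmax [-43.8 -41.9]
bar 2783 ((1.9753952026367188, 0.5700750350952148), (47.96140670776367, 13.82861614227295), 0.6458224058151245)
```

View pics/w4.png

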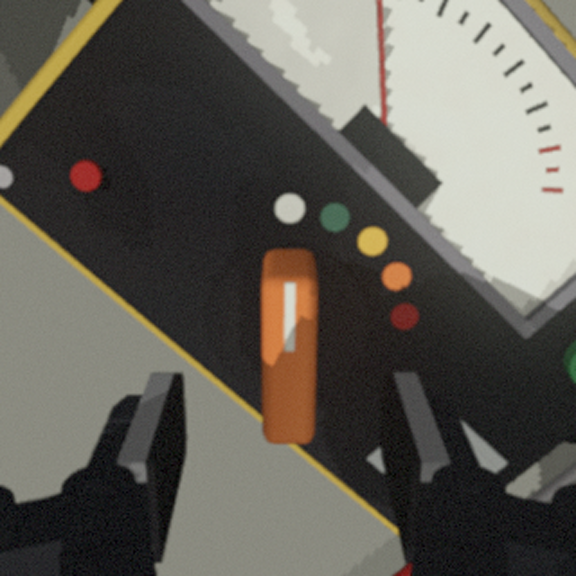

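Crop: bar midway between the jaws, at (290,345), pointing at the white dot (290,208); orange dot at (397,275). It needs a shift of only about 1–2 mm. Descending.

>>> apply_moves(rows="1 2 15 0 0 0.01;1 2 30 0 0 0.01;1 2 40 0 0 0.01;1 2 41 0 0 0.01")

```text
t: 12.05
eef_pos: [0.5158, -0.1202, 0.0595]
orientation: [[0.895, 0.446, -0.002], [0.446, -0.895, -0.0], [-0.002, -0.0, -1.0]]
force: [0.1, -0.5, 0.5]
gripper_width: 0.045
```

>>> apply_moves(rows="0 0 0 0 0 0;0 0 0 0 0 0;0 0 0 0 0 0;0 0 0 0 0 0;0 0 0 0 0 0", claw=5, newtons=60)

```text
t: 12.55
eef_pos: [0.5159, -0.1188, 0.0608]
orientation: [[0.895, 0.446, -0.001], [0.446, -0.895, 0.001], [0.0, -0.002, -1.0]]
force: [-2.8, 6.6, 4.5]
gripper_width: 0.0124
```

Run:
```python
from h import *
st();s=ctrl.observe();R=np.array(s["orientation"]);print("tau",s["wrist_torque"],"jaw",np.arctan2(R[1,1],R[0,1])-YAW+np.pi/2)
```

```text
t 12.55 tester xyz mm [-33.6   0.5  60.8] F [-2.8  6.6  4.5] w 0.012392861011454091 q [ 0.08  0.36 -0.4  -0.   -0.81  1.96]
tau [1.91792341 0.68681915 0.01236801] jaw 0.7554047965226971
```

>>> apply_moves(rows="0 -1 0 0 0 0.12;0 -1 0 0 0 0.24;0 -1 0 0 0 0.36;0 -1.5 0 0 0 0.48;0 -1.5 0 0 0 0.6")

```text
t: 13.05
eef_pos: [0.5161, -0.1197, 0.0608]
orientation: [[0.99, -0.14, 0.001], [-0.14, -0.99, -0.002], [0.001, 0.002, -1.0]]
force: [4.4, -11.7, -8.0]
gripper_width: 0.0127
```

```bash
cat >> h.py <<'E'
def sel():
    s=ctrl.observe();R=np.array(s["orientation"]);st()
    print("tau",np.round(s["wrist_torque"],2),"sel from jaw",round(.765-(np.arctan2(R[1,1],R[0,1])-YAW+np.pi/2),3),"F tool",np.round(R.T@s["force"],1))
E
python3 -c "
from h import *
sel()"
```

```text
t 13.05 tester xyz mm [-33.2  -0.3  60.8] F [  4.4 -11.7  -8. ] w 0.012682948064209608 q [ 0.08  0.36 -0.4   0.   -0.81  1.35]
tau [-3.59 -1.05  0.1 ] sel from jaw 0.613 F tool [ 6. 11.  8.]
```

>>> apply_moves(rows="0.5 1 0 0 0 0.12;0.5 1 0 0 0 0.24;0.5 1 0 0 0 0.36;0.5 1 0 0 0 0.46;0.5 1 0 0 0 0.54")

```text
t: 13.55
eef_pos: [0.5156, -0.1209, 0.0608]
orientation: [[0.775, -0.632, -0.001], [-0.632, -0.775, -0.002], [0.001, 0.002, -1.0]]
force: [0.1, -1.2, -3.0]
gripper_width: 0.0129
```

>>> apply_moves(rows="0 0 0 0 0 0;0 0 0 0 0 0")

```text
t: 13.75
eef_pos: [0.5156, -0.1209, 0.0608]
orientation: [[0.776, -0.63, -0.001], [-0.63, -0.776, -0.002], [0.001, 0.002, -1.0]]
force: [1.5, -0.8, -3.5]
gripper_width: 0.013
```

Run:
```python
from h import *
sel();w=camera("wrist");save(w,"w5",(160,100,480,420),1.8)
```

```text
t 13.75 tester xyz mm [-33.3  -1.6  60.8] F [ 1.5 -0.8 -3.5] w 0.01303964517992772 q [ 0.08  0.36 -0.4   0.   -0.81  0.81]
tau [-0.23 -0.16  0.16] sel from jaw 1.154 F tool [ 1.7 -0.3  3.5]
```

View pics/w5.png

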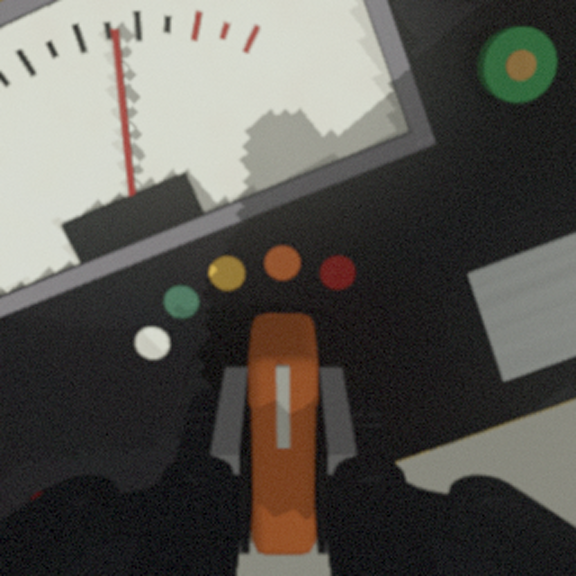

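The bar (283,430) points straight at the orange dot (283,262) and the meter needle has swung up. The wrist torque of 0.16 N m matches the third click. One last check of the hold, handle and bystanders before handing in.

>>> apply_moves(rows="0 0 0 0 0 0;0 0 0 0 0 0;0 0 0 0 0 0;0 0 0 0 0 0;0 0 0 0 0 0")

```text
t: 14.3
eef_pos: [0.5156, -0.1209, 0.0608]
orientation: [[0.776, -0.63, -0.001], [-0.63, -0.776, -0.002], [0.001, 0.002, -1.0]]
force: [-0.2, -0.7, -3.6]
gripper_width: 0.0126
```

Run:
```python
from h import *
sel()
for n,b in(("top",(325,150,450,290)),("scene",(170,150,330,320))):
    c=camera(n);Q=tf(cloud(c,b))
    G=Q[(abs(Q[:,1])<65)&(Q[:,0]>92)&(Q[:,0]<130)&(Q[:,2]>25)&(Q[:,2]<110)]
    print(n,len(G),np.round(np.percentile(G,[5,50,95],axis=0)) if len(G) else "")
    print([(l,np.round(world(c,place_of(n,l)[0]["pixel"],z=0),3).tolist()) for l in ("mug","stapler","water_bottle","screwdriver","tape_roll","marker","calculator") if place_of(n,l)])
```

```text
t 14.3 tester xyz mm [-33.3  -1.6  60.8] F [-0.2 -0.7 -3.6] w 0.012576466562074213 q [ 0.08  0.36 -0.4   0.   -0.81  0.81]
tau [-0.2  -0.09  0.16] sel from jaw 1.154 F tool [0.3 0.7 3.6]
top 197 [[ 98.   5.  38.]
 [105.  35.  46.]
 [115.  62.  53.]]
[('mug', [0.501, -0.432, 0.0]), ('stapler', [0.651, 0.126, 0.0]), ('water_bottle', [0.645, 0.121, 0.0]), ('screwdriver', [0.422, -0.273, 0.0]), ('tape_roll', [0.715, 0.022, 0.0]), ('marker', [0.512, 0.171, 0.0]), ('calculator', [0.344, -0.382, 0.0])]
scene 258 [[103. -58.  43.]
 [111.  -1.  49.]
 [119.  57.  52.]]
[('mug', [0.511, -0.42, 0.0]), ('stapler', [0.561, 0.038, 0.0]), ('water_bottle', [0.645, 0.12, 0.0]), ('screwdriver', [0.425, -0.272, 0.0]), ('tape_roll', [0.718, 0.03, 0.0]), ('marker', [0.509, 0.164, 0.0]), ('calculator', [0.34, -0.387, 0.0])]
```

```bash
python3 -c "
from h import *
print(ctrl.close_job()); sel()"
```

```text
the job is handed in; nothing more can be done
None
the job is handed in; nothing more can be done
```

The handle is down in its rear seat, and I handed the job in with the gripper still holding the selector at the third click (orange dot, 500 V), at 14.5 s of the 61 s allowed.

- **Handle:** I pushed it over with the shut fingers, then pressed it down from above. With nothing touching it, the grip measures about 45 mm above the desk and 108 mm behind the pivot (about 1.7 rad), so it is seated. I read this from depth images and never felt the click directly.
- **Selector:** The jaws read 1.154 rad, between the crests at 0.95 and 1.33. The white stripe points at the orange dot, the meter needle has swung up, and the wrist torque is a steady 0.16 N m, as expected for the third click. The grip is set to 60 N.
- **Bystanders:** All seven were found where they started, within measuring noise. The exception is the stapler: the top camera put it at the bottle's spot, which I take as a false detection because the scene camera shows it unmoved. I left the purple tester alone.
- **Disagreement:** The fingertips were about 40 mm above the reported TCP. Because of that, the first push passed over the handle without moving it. I corrected for the offset from the camera depth for the rest of the job.
- **Forces:** The largest force I read at the wrist was about 15 N, briefly, while turning the selector. Forces are only reported at the end of each move.

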